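# Clamp a staked pot on the T-slot potting board

## Robot

A 6-joint arm with a two-finger parallel gripper is mounted at the origin on the work surface. World frame = base frame: x ahead of the robot, y to its left, z up, the work surface at z = 0. Lengths are in m, angles in rad, forces in N, time in s.
With the tool pointing down it reaches from about 0.3 to 0.875 m from the base axis. Payload 6.4 kg.
Tool frame: the origin (TCP) lies at the very end of the fingers, on their centre line; the grasp point (between the pads) lies 19 mm behind it; z points along the fingers, x is the direction in which the jaws open and shut, and the axes are right-handed (so a half turn about z gives the same grasp; the last joint's range is limited). The gripper opens to 85 mm and grips with 20 to 120 N. Pads are 22 mm wide; open, the fingers measure 114 mm over their backs; the gripper's body (76 mm by 85 mm) begins 54 mm behind the grasp point. The pads swing forward as they close: fully open they stand 13 mm farther back than shut.
Start: joints at [1.08, 0.181, 1.607, -0, 1.354, -0.206], TCP at [0.162, 0.552, 0.231] pointing down, gripper open.
Joint ranges: [-2.99, 2.99], [-0.89, 2.07], [0.3, 2.58], [-1.14, 4.28], [0, 2.63], [-3.12, 3.12]. Speed limits (rad/s): [2.57, 2.57, 3.01, 3.14, 3.14, 3.14].

## Interface

Orientations are given as a 3x3 rotation matrix whose columns are the frame's x, y, z axes.
In Python, from station import env gives the robot as it stands. Calls block until the motion is done:
- env.move_pose(position, orientation): joint-space move of the TCP to a pose.
- env.move_straight(position, rot=None, rate=0.15): straight line of the TCP; rot=None keeps the orientation; rate is the mean speed in m/s.
- env.move_j(angles): joint-space move.
- env.set_gripper(opening, effort=None): finger opening in m; effort is the grip in N (None keeps the last); returns when the fingers have stopped.
- env.hold(seconds).
- env.solve_ik(position, orientation): joint angles nearest the present ones, or None.
- env.get_state(): the state.
- env.snapshot(name): name is "side" or "top"; returns the picture (480x640x3 uint8, blue, green, red); there is no depth.
- env.calibration(name): a dict with "intrinsics" (3x3 intrinsics, pixels), "dist_coeffs" ([k1, k2, p1, p2, k3] as OpenCV has them; the pictures are not rectified), "cam_to_world" (4x4, takes a point from camera to world coordinates). Camera axes: x right, y down, z forward; pixel columns grow to the right and rows downward; lengths in m; the calibration is good to about 2 mm. A picture is of the moment at which its call begins. calibration takes no time and is no camera call.
A pose or a line that the arm cannot do raises env.IKError and nothing moves.
- env.job_done(): hands the job in, once; it reports no verdict.
Trained networks look in the newest picture that a camera, given by its name, has taken for a name from the list of things; names that differ only in an ending like _2 or _b are one class to them, and where a whole thing is asked for, a point or a joint stands for the part that bears it (a point fixed in the world has none). Each returns a list of dicts, best first, with "p" (0 to 1); they miss things now and then, are a little off and sometimes report something else, mostly with a low value. They report only what shows in the picture. A call takes as long as a camera call. They do not tell look-alikes from the thing itself.
- env.search_frame(camera, name): "at" ([x, y, z] in m, in world coordinates, good to about 4 mm: the middle of the surface that is visible of it).
The state is a dict: "time": time; "joints": joint angles; "joint_vel": joint speeds; "joint_torque": joint torques, N m; "tcp_pos": TCP position; "ee_rot": TCP orientation; "contact_force": force on the tool from outside, world axes, zero at the start; "ft_torque": the same for the moment, N m; "opening": finger opening in m.
Only numpy, scipy, OpenCV 4.12 (cv2) and the standard library are available. Lean on these libraries where they do the work, as an engineer would, in place of code of your own. Each camera call takes 0.05 s, during which the arm holds its last target.

## Task

Clamp the staked terracotta pot on the potting board: lift the pot clamp off the slatted rack by its red wing, set it down on the board with its T-bolt and key in the slot and its pad towards the pot, and slide it along so that it pushes the pot fully home into the V-stop and the pad nips it firmly but gently. While it is nipped and with the wing still in line with the slot, press the wing down against its spring, turn it a quarter turn clockwise and let it spring back up so that the bolt head grips under the slot lips, then let go. The pot must end upright and held snugly between pad and V-stop, and everything else stays where it is.

Things in the scene. Friction and masses are not known exactly. Their poses are not given: they have to be found in the camera images.
- board: Potting board screwed to the table: wooden slab 140 (x) x 420 (y) x 26 mm thick with an aluminium T-slot let in flush along its y axis, over its whole length, open at both ends. Origin: centre of the underside; z up; slot centre line at x = 0, top at z = 26 mm.
- slot_top (a point): Point on the slot's centre line in the middle of the board, level with its top; y along the slot towards the V-stop. Slot mouth 14 mm wide, lips 5 mm thick, channel under them 32 mm wide and 14 mm deep.
- vstop: Adjustable V-stop on the board's +y end. Origin: on the slot line at board top; y as the board's. Its block (two cork-faced cheeks, 46 mm high over the board) forms a V open towards -y, each face 30 deg off x, so that a round pot centres on the slot. The block is bolted fast on a slotted sole; its apex lies 0 to 30 mm on the -y side of the origin, set differently each time, not measured.
- pot: Loose, roughly round terracotta pot, 0.4 to 0.7 kg, 95 mm high, radius 44 mm at the foot, 46 +-1.5 mm at 40 mm height, rim 56 mm; bamboo stake with green spring clip upright in its middle, top at 195 mm. Origin: centre of the underside. Stands on the board over the slot, some 15 to 60 mm short of the V, up to 4 mm off its line. Drags at 2 to 5 N when pushed; chips if pushed with over 25 N.
- clamp: Pot clamp, 0.36 kg. Origin: on the T-bolt's axis at the foot's underside; z up; +y towards its pad. Foot 44 (x) x 102 mm, y = -42 to +60, 12 mm thick; upright 46 mm high at y = 46 to 58. Under the foot a rounded key 12 mm wide, 4.5 mm deep, y = 16 to 54. Starts standing on the rack, key and bolt head hanging in the 18 mm gap between the two middle slats.
- pad_face (a point): Centre of the clamp's rubber pad face when relaxed, 70 mm in +y from the clamp's origin and 29 mm above the foot's underside (does not move with the pad). Pad 46 mm wide, 14 to 44 mm high. It is sprung: gives after 1 N, then 5 N per mm, and bottoms after 4 mm at about 21 N.
- bolt_head (a point): Lowest point of the T-bolt's head, 9 mm below the foot when the wing is up. Head 12 mm wide, 22 mm long along this point's y, top face 8 mm above this point, rounded below. In line with the key while the wing is in line.
- wing_grip (a point): Centre of the red wing on the T-bolt, on the clamp's z axis, 47 mm above the foot's underside when up. A bar 12 mm thick, 46 mm long along this point's y (as the head), 22 mm high. Wing and head turn and go down as one.
- stud (a joint): How far the wing and bolt are pressed down in the clamp, in m: 0 up, 0.007 fully down. Spring 8 N at 0 rising 1.6 N per mm. The head must be pressed down more than 4 mm to clear the slot lips; once turned and released under the lips it comes back up to about 0.004 and grips with about 14 N.
- wing_turn (a joint): Turn of the wing and bolt head relative to the clamp, in rad: 0 in line with the clamp's y, 1.57 a quarter turn clockwise seen from above (its stop). Light friction. With the bolt in the slot and not pressed down the head is blocked by the lips.
- rack: Slatted wooden rack fixed on the table, 192 (x) x 190 (y) x 26 mm high, slats along its y. Origin: centre of the underside.
- dibber: Green plastic dibber, 216 mm long, lying on the rack's +x side along its y. Leave alone.
- jar: Glass propagation jar with metal lid, 76 mm across, 110 mm high. Leave alone.
- trowel: Steel trowel with wooden handle, about 310 mm long, lying on the table. Leave alone.
- spare_pot: Small empty terracotta pot, 84 mm across, 70 mm high. Leave alone.
- saucer: Terracotta saucer, 100 mm across, 22 mm high. Leave alone.
- brush: Bench brush lying on the table. Leave alone.
- sprayer: White plastic bottle, 68 mm across, 150 mm high. Leave alone.
Things that resemble listed ones, but are neither listed nor needed, are in the scene too. Leave any blue look-alike of the pot alone.

How it is judged:
On the way, in this order (a step that is already met when the one before it is completed fails the run):
1. the clamp sits on the board with key and bolt head in the slot, pad towards the pot, wing not turned (z of clamp in the frame of board between 0.024 and 0.0275 m and x of clamp in the frame of board between -0.003 and 0.003 m and y of clamp in the frame of board between -0.2 and 0.06 m and angle between the y axis of clamp and the y axis of board, either way round below 0.06 rad and value of joint wing_turn below 0.4 rad), for 0.2 s.
2. the pad nips the pot, which stands fully home in the V-stop (pressing on it with more than 3 N), the wing not yet turned (contact force between clamp and pot above 3 N and contact force between pot and vstop above 3 N and value of joint wing_turn below 0.4 rad), for 0.2 s.
At the end, for the whole second after the job is handed in: The clamp is flat on the board, key in the slot, its wing turned at least 1.3 rad and sprung back up so the head grips under the lips (stud 3 to 5.5 mm); the pot is upright (within 0.06 rad), held with over 3 N between pad and V-stop; all at rest (value of joint wing_turn above 1.3 rad and value of joint stud between 0.003 and 0.0055 m and z of clamp in the frame of board between 0.024 and 0.0275 m and angle between the y axis of clamp and the y axis of board, either way round below 0.06 rad and contact force between clamp and pot above 3 N and contact force between pot and vstop above 3 N and angle between pot's own z axis and vertical below 0.06 rad and linear speed of each of pot, clamp below 0.01 m/s); the robot touches nothing.
It fails at once if the clamp pushes the pot with more than 25 N (contact force between clamp and pot above 25 N).
It fails at once if the fingers press the pot with more than 25 N (contact force between the fingers and pot above 25 N).
It fails at once if the clamp is driven into the board with more than 70 N (contact force between clamp and board above 70 N).
It fails at once if the pot is tipped by more than 0.2 rad (angle between pot's own z axis and vertical above 0.2 rad).
It fails at once if the dibber, jar, trowel, spare pot, saucer, brush or bottle is moved more than 20 mm (distance of any of dibber, jar, trowel, spare_pot, saucer, brush, sprayer from where it was at the start of the episode above 0.02 m).
It also fails if it takes over 64 s, if anything falls off the work surface, if the arm or the gripper's body presses on something with over 40 N, if the wrist force passes 120 N, or if a joint passes its speed limit or range.

## Working session

There is one attempt and no reset: what is moved stays moved. The work goes in short steps, each a Python script; the robot and the scene stay as the last script left them, time stands still between calls to the robot, and variables do not carry over. Pictures are saved under pics/ and viewed, and the job is handed in when it is done.

```bash
ls; mkdir -p pics
python3 - <<'E'
from station import env
import cv2,numpy as np
for c in ("side","top"):
    cv2.imwrite(f"pics/{c}0.png",env.snapshot(c))
    k=env.calibration(c); print(c,np.round(k["intrinsics"],1).tolist(),np.round(k["dist_coeffs"],3),np.round(k["cam_to_world"],3).tolist())
    for n in ("board","vstop","pot","clamp","wing_grip","pad_face","rack","spare_pot"):
        print(n,[(np.round(d["at"],3).tolist(),round(d["p"],2)) for d in env.search_frame(c,n)])
s=env.get_state();print(s)
E
```

```text
pics
side [[434.9, 0.0, 324.5], [0.0, 434.9, 239.4], [0.0, 0.0, 1.0]] [-0.067  0.     0.     0.     0.   ] [[0.975, -0.091, 0.201, 0.397], [-0.22, -0.491, 0.843, -0.8], [0.022, -0.866, -0.499, 0.532], [0.0, 0.0, 0.0, 1.0]]
board [([0.583, 0.035, 0.025], 0.63)]
vstop []
pot [([0.795, 0.099, 0.07], 0.88), ([0.572, 0.45, 0.082], 0.76), ([0.6, 0.174, 0.099], 0.65)]
clamp [([0.496, -0.332, 0.039], 0.84), ([0.494, -0.34, 0.079], 0.68)]
wing_grip [([0.496, -0.336, 0.081], 0.62), ([0.602, 0.174, 0.103], 0.57)]
pad_face [([0.498, -0.331, 0.045], 0.98)]
rack [([0.467, -0.357, 0.023], 0.84)]
spare_pot [([0.778, -0.202, 0.058], 0.73)]
top [[610.0, 0.0, 319.2], [0.0, 610.0, 233.6], [0.0, 0.0, 1.0]] [-0.2  0.   0.   0.   0. ] [[-0.028, -0.984, 0.174, 0.273], [-1.0, 0.027, -0.005, 0.009], [-0.0, -0.174, -0.985, 1.776], [0.0, 0.0, 0.0, 1.0]]
board [([0.585, 0.106, 0.025], 0.64)]
vstop [([0.468, -0.326, 0.025], 0.72), ([0.626, 0.298, 0.05], 0.57)]
pot [([0.578, 0.486, 0.073], 0.95), ([0.805, 0.12, 0.075], 0.9), ([0.606, 0.206, 0.099], 0.65), ([0.494, -0.328, 0.082], 0.2)]
clamp [([0.494, -0.31, 0.036
[... 389 characters left out ...]
29443e-05,
        1.35381639e+00, -2.06281878e-01]), 'joint_vel': array([-0.00121618,  0.00010094, -0.00030994, -0.00046379, -0.00035489,
        0.00120795]), 'joint_torque': array([-3.65425140e-04, -4.44830167e+01, -3.51680696e+01, -5.19754067e-04,
        5.65496994e-04,  8.34494074e-07]), 'tcp_pos': array([0.16154557, 0.55185865, 0.2313153 ]), 'ee_rot': array([[ 2.80968143e-01,  9.59717095e-01,  2.70513016e-05],
       [ 9.59717095e-01, -2.80968143e-01,  1.47940973e-05],
       [ 2.17987020e-05,  2.18049265e-05, -1.00000000e+00]]), 'contact_force': array([ 0.5081172 , -0.57945356, -0.04784166]), 'ft_torque': array([-0.00679631,  0.00981099, -0.03116986]), 'opening': 0.08575528232521278}
```

View pics/side0.png

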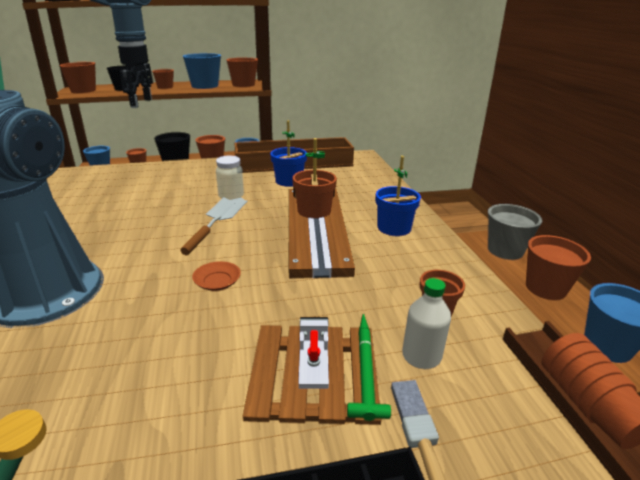

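View pics/top0.png

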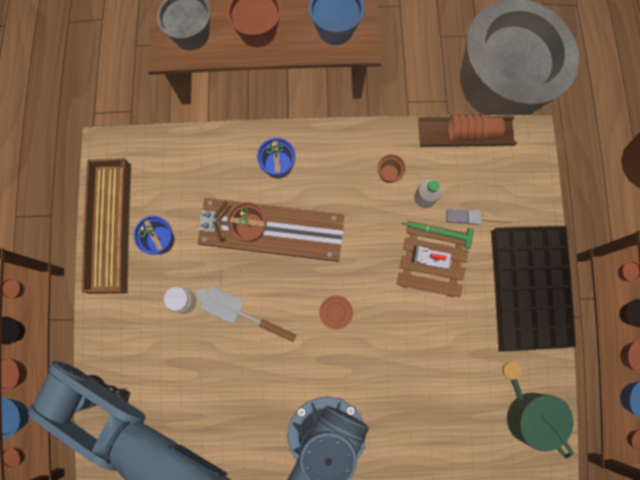

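Side view: the clamp is on the rack at about (314,352) with its red wing, and the pot is on the board at (315,195). In the top view the V-stop is at the board's left (+y) end, about (208,220), and the slot runs from there to (343,238). I'll zoom in.

Run:
```python
import cv2
t=cv2.imread("pics/top0.png");s=cv2.imread("pics/side0.png")
cv2.imwrite("pics/t_board.png",cv2.resize(t[190:270,190:350],(800,400),interpolation=2))
cv2.imwrite("pics/t_rack.png",cv2.resize(t[215:305,390:490],(666,600),interpolation=2))
cv2.imwrite("pics/s_rack.png",cv2.resize(s[310:430,240:400],(800,600),interpolation=2))
cv2.imwrite("pics/s_board.png",cv2.resize(s[130:285,230:437],(800,600),interpolation=2))
```

```text
(no output)
```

View pics/t_board.png

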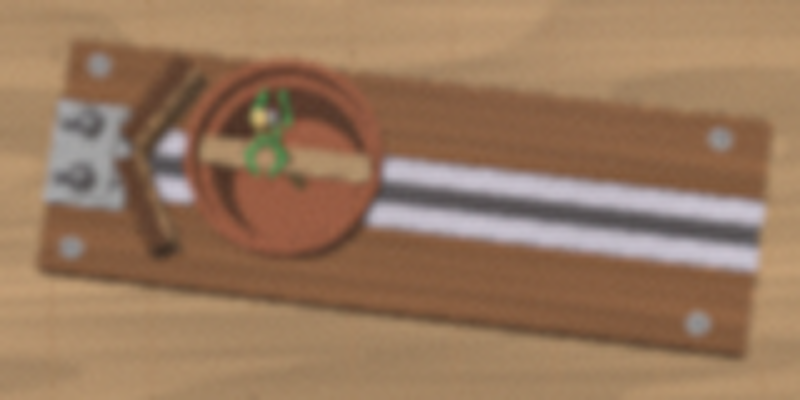

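View pics/t_rack.png

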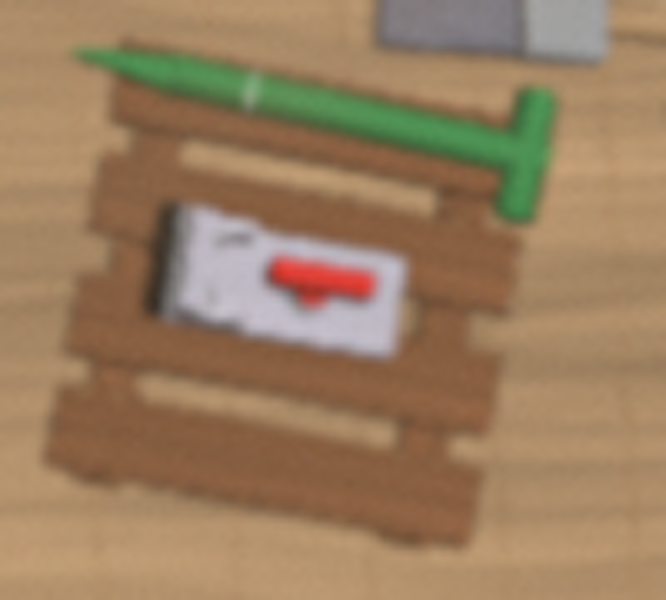

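View pics/s_rack.png

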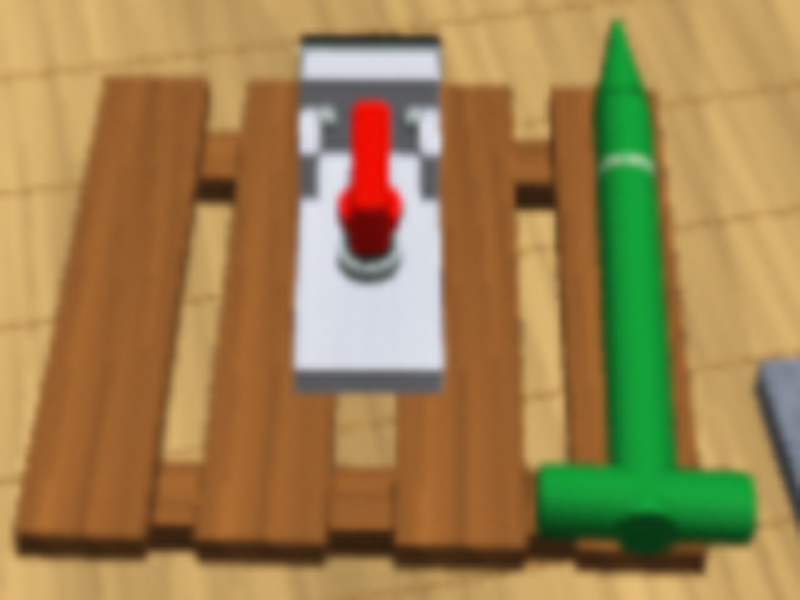

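View pics/s_board.png

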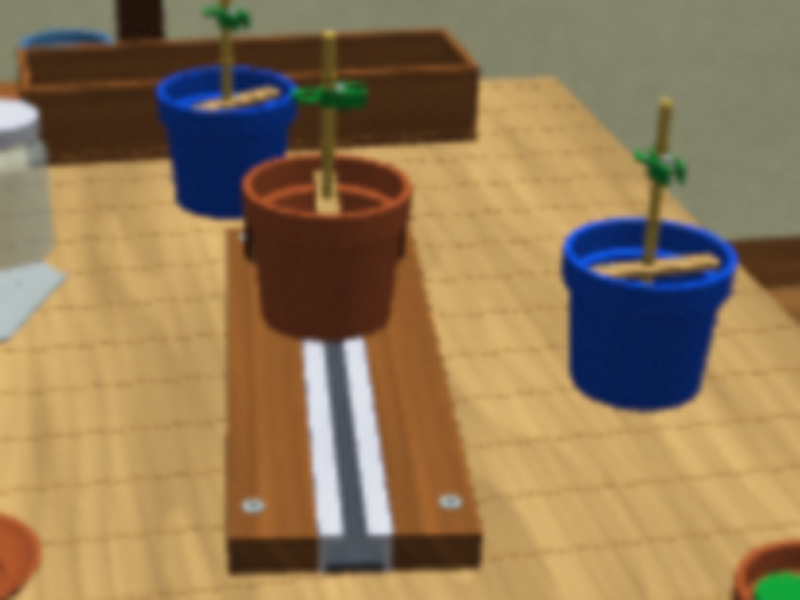

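```bash
cat > h.py <<'E'
import numpy as np,cv2
from scipy.optimize import least_squares
from station import env
cal={c:env.calibration(c) for c in("side","top")}
def proj(c,P):
    k=cal[c];T=np.linalg.inv(np.array(k["cam_to_world"]));P=np.atleast_2d(P).astype(float)
    r,_=cv2.Rodrigues(T[:3,:3]);return cv2.projectPoints(P,r,T[:3,3],np.array(k["intrinsics"]),np.array(k["dist_coeffs"]))[0][:,0]
def bp(c,uv,z):
    k=cal[c];M=np.array(k["cam_to_world"]);uv=np.array(uv,float).reshape(-1,1,2)
    n=cv2.undistortPoints(uv,np.array(k["intrinsics"]),np.array(k["dist_coeffs"]))[:,0]
    d=np.c_[n,np.ones(len(n))]@M[:3,:3].T;o=M[:3,3];return o+d*((z-o[2])/d[:,2])[:,None]
def Rz(a):return np.array([[np.cos(a),-np.sin(a),0],[np.sin(a),np.cos(a),0],[0,0,1]])
def fit(obs,z0,x0):
    def w(p,L):return np.array([p[0],p[1],z0])+np.atleast_2d(L)@Rz(p[2]).T
    f=lambda p:np.concatenate([(proj(c,w(p,L))[0]-uv)/(1 if c=="top" else 1) for c,uv,L in obs])
    s=least_squares(f,x0,loss="soft_l1");return s.x,np.round(f(s.x).reshape(-1,2),1)
def down(yaw): # tool x (jaw axis) along world dir yaw, z down
    x=np.array([np.cos(yaw),np.sin(yaw),0]);z=np.array([0,0,-1.]);return np.c_[x,np.cross(z,x),z]
E
cat > m.py <<'E'
from h import *
tb=lambda x,y:(190+x/5,190+y/5); tr=lambda x,y:(390+x/6.66,215+y/6.667)
sr=lambda x,y:(240+x/5,310+y/5); sb=lambda x,y:(230+x/3.865,130+y/3.871)
h=.026
B=[("top",tb(770,120),[.07,-.21,h]),("top",tb(744,355),[-.07,-.21,h]),("top",tb(75,40),[.07,.21,h]),("top",tb(38,270),[-.07,.21,h]),("top",tb(759,235),[0,-.21,h]),
("side",sb(230,538),[-.07,-.21,h]),("side",sb(479,535),[.07,-.21,h]),("side",sb(355,535),[0,-.21,h])]
for sub in(B,B[:5],B[5:]):print("board",*fit(sub,0,[.59,.1,0]))
C=[("top",tr(408,253),[.022,-.042,.012]),("top",tr(392,357),[-.022,-.042,.012]),
("top",tr(268,268),[.006,.023,.058]),("top",tr(376,285),[0,-.023,.058]),
("side",sr(295,370),[-.022,-.042,.012]),("side",sr(443,373),[.022,-.042,.012]),
("side",sr(371,101),[0,.023,.058]),("side",sr(372,208),[0,-.023,.058]),
("side",sr(302,40),[-.022,.058,.046]),("side",sr(440,40),[.022,.058,.046])]
for sub in(C,C[:4],C[4:]):print("clamp",*fit(sub,.026,[.49,-.33,0]))
# pot stake + rim
print("pot rim c",bp("top",[tb(285,158)],.121), "apex",bp("top",[tb(143,155)],.072),bp("top",[tb(133,140)],.072))
E
python3 m.py
```

```text
board [ 0.59894236  0.14284309 -0.14587066] [[ 0.5 -0.1]
 [ 0.4 -0.1]
 [-1.3 -0.3]
 [-1.1 -0. ]
 [ 0.1  0.2]
 [-1.3  0.5]
 [ 1.2 -0.3]
 [-0.   0.5]]
board [ 0.59879074  0.14220783 -0.14587131] [[ 0.7 -0.1]
 [ 0.6 -0. ]
 [-1.1 -0.3]
 [-0.9  0. ]
 [ 0.3  0.3]]
board [ 0.6028172   0.14344896 -0.16293968] [[-1.3 -0.1]
 [ 1.2 -0.3]
 [ 0.   0.2]]
clamp [ 0.49694903 -0.3323272  -0.20239342] [[-1.1  0.4]
 [-0.8 -0.4]
 [ 0.1 -2.5]
 [-0.5 -0.3]
 [-0.4  0.2]
 [ 0.4 -0.3]
 [-0.  -0.3]
 [-0.3  0.1]
 [-0.   2.7]
 [-0.1  2.8]]
clamp [ 0.4930452  -0.33338687 -0.11189921] [[-1.2  0.3]
 [ 0.4 -0.3]
 [ 0.3 -0.5]
 [ 0.   0.4]]
clamp [ 0.49721208 -0.33166869 -0.20368892] [[-0.3 -0.2]
 [ 0.4 -0.7]
 [ 0.1 -0.6]
 [-0.2 -0.3]
 [ 0.1  2.4]
 [-0.   2.6]]
pot rim c [[0.60364012 0.20037026 0.121     ]] apex [[0.61757215 0.28786675 0.072     ]] [[0.62651301 0.29368421 0.072     ]]
```

```bash
cat > r.py <<'E'
from h import *
P0=np.array([.495,-.332,-.2])
def hull(c,p):
    L=np.array([[sx*.006,sy*.023,z] for sx in(-1,1) for sy in(-1,1) for z in(.036,.058)])
    W=np.array([p[0],p[1],.026])+L@Rz(p[2]).T
    H=cv2.convexHull(proj(c,W).astype(np.float32));m=np.zeros((480*8,640*8),np.uint8)
    cv2.fillConvexPoly(m,(((H+.5)*8)).astype(int),255);return cv2.resize(m,(640,480),interpolation=cv2.INTER_AREA)/255.
red={}
for c in("top","side"):
    i=cv2.imread(f"pics/{c}0.png").astype(float);r=np.clip((i[:,:,2]-np.maximum(i[:,:,0],i[:,:,1])-40)/110,0,1)
    r[:, :]*=0+1; m=np.zeros_like(r)
    u,v=proj(c,[.496,-.332,.073])[0].astype(int);m[v-25:v+25,u-25:u+25]=1
    red[c]=r*m;ys,xs=np.nonzero(red[c]>.4);print(c,len(xs),xs.min(),xs.max(),ys.min(),ys.max())
from scipy.optimize import minimize
f=lambda p,cs:sum(((hull(c,p)-red[c])**2).sum() for c in cs)
for cs in(("top","side"),("top",),("side",)):
    b=min((minimize(f,P0+[0,0,a],args=(cs,),method="Nelder-Mead",options=dict(initial_simplex=P0+[0,0,a]+np.array([[0,0,0],[.006,0,0],[0,.006,0],[0,0,.1]]))) for a in(-.06,.06)),key=lambda s:s.fun);print(cs,b.x.round(4),b.fun)
E
python3 r.py
```

```text
top 62 431 445 254 260
side 250 308 319 330 358
('top', 'side') [ 0.4968 -0.3303 -0.1945] 101.01391540443758
('top',) [ 0.4966 -0.3343 -0.1388] 25.45355435449176
('side',) [ 0.4969 -0.3286 -0.2051] 71.48235608681975
```

Run:
```python
from h import *
pts={}
i=cv2.imread("pics/top0.png").min(2).astype(float)
P=[]
for u in range(272,341):
    v0=proj("top",[[.599,.1425,.026]])[0]
    # white band centre: threshold min-channel
    col=i[205:260,u]; w=np.where(col>150)[0]
    if len(w)<4: continue
    lo,hi=w.min(),w.max()
    e=lambda a,b:(a+(150-col[a])/(col[b]-col[a])*(b-a))
    P.append((u,205+(e(lo-1,lo)+e(hi+1,hi))/2))
W=bp("top",P,.026)
s=cv2.fitLine(W[:,:2].astype(np.float32),cv2.DIST_HUBER,0,.001,.001).ravel();print("top",s,"yaw",np.arctan(-s[0]/s[1]),"x at y=.1425",s[2]+(.1425-s[3])*s[0]/s[1],W[[0,-1]])
i=cv2.imread("pics/side0.png").min(2).astype(float);P=[]
for v in range(221,266):
    col=i[v,295:345];w=np.where(col>150)[0]
    if len(w)<4: continue
    lo,hi=w.min(),w.max();e=lambda a,b:(a+(150-col[a])/(col[b]-col[a])*(b-a))
    P.append((295+(e(lo-1,lo)+e(hi+1,hi))/2,v))
W=bp("side",P,.026)
s=cv2.fitLine(W[:,:2].astype(np.float32),cv2.DIST_HUBER,0,.001,.001).ravel();print("side",s,"yaw",np.arctan(-s[0]/s[1]),"x at y=.1425",s[2]+(.1425-s[3])*s[0]/s[1],W[[0,-1]])
```

```text
top [0.14811625 0.98897    0.58604914 0.04757581] yaw -0.14866324 x at y=.1425 0.60026574 [[ 0.5998578   0.13813279  0.026     ]
 [ 0.57008983 -0.05956391  0.026     ]]
side [0.15003847 0.9886802  0.58923286 0.07419182] yaw -0.15060717 x at y=.1425 0.59959906 [[ 0.60037369  0.14772893  0.026     ]
 [ 0.57041143 -0.05092723  0.026     ]]
```

```bash
cat >> h.py <<'E'
BY=-.149;BC=np.array([.5998,.1425]);D=np.array([-np.sin(BY),np.cos(BY)]);N=np.array([np.cos(BY),np.sin(BY)])
def bpt(y,x=0.):return BC+D*y+N*x
CY=-.195;CP=np.array([.4967,-.331])
E
python3 - <<'E'
from h import *
for o in(0,np.pi,-np.pi):
    for p,y in(([*CP,.059],CY),([*CP,.2],CY),([*bpt(-.09),.2],BY),([*bpt(-.09),.059],BY),([*bpt(-.02),.052],BY),([*bpt(-.02),.052],BY-1.6)):
        q=env.solve_ik(p,down(y+o));print(o,None if q is None else np.round(q,2))
E
```

```text
0 [-0.79  0.43  1.67 -0.    1.04 -0.59]
0 [-0.79  0.26  1.58 -0.    1.3  -0.59]
0 [-0.11  0.24  1.6  -0.    1.3   0.04]
0 [-0.11  0.42  1.69 -0.    1.04  0.04]
0 [ 0.01  0.47  1.63 -0.    1.04  0.16]
0 [ 0.01  0.47  1.63 -0.    1.04  1.76]
3.141592653589793 [-0.79  0.43  1.67 -0.    1.04  2.55]
3.141592653589793 [-0.79  0.26  1.58 -0.    1.3   2.55]
3.141592653589793 [-0.11  0.24  1.6  -0.    1.3  -3.1 ]
3.141592653589793 [-0.11  0.42  1.69 -0.    1.04 -3.1 ]
3.141592653589793 [ 0.01  0.47  1.63 -0.    1.04 -2.98]
3.141592653589793 [ 0.01  0.47  1.63 -0.    1.04 -1.38]
-3.141592653589793 [-0.79  0.43  1.67 -0.    1.04  2.55]
-3.141592653589793 [-0.79  0.26  1.58 -0.    1.3   2.55]
-3.141592653589793 [-0.11  0.24  1.6  -0.    1.3  -3.1 ]
-3.141592653589793 [-0.11  0.42  1.69 -0.    1.04 -3.1 ]
-3.141592653589793 [ 0.01  0.47  1.63 -0.    1.04 -2.98]
-3.141592653589793 [ 0.01  0.47  1.63 -0.    1.04 -1.38]
```

Run:
```python
from h import *
s=env.get_state();p=s["tcp_pos"]
env.move_straight([p[0],p[1],.32],rate=.3)
env.set_gripper(.04,80)
env.move_pose([*CP,.30],down(CY)); print(env.get_state()["time"],env.get_state()["tcp_pos"])
env.move_straight([*CP,.12],rate=.25)
cv2.imwrite("pics/side1.png",env.snapshot("side")[200:440,160:480].repeat(2,0).repeat(2,1));cv2.imwrite("pics/top1.png",env.snapshot("top")[200:320,360:520].repeat(5,0).repeat(5,1))
s=env.get_state();print(s["time"],s["tcp_pos"],s["opening"],s["contact_force"])
```

```text
5.15 [ 0.49715746 -0.33031293  0.30006684]
6.1167 [ 0.49792304 -0.33208098  0.1223158 ] 0.03984564633000889 [-0.22752765 -0.11954664  0.22107588]
```

View pics/side1.png

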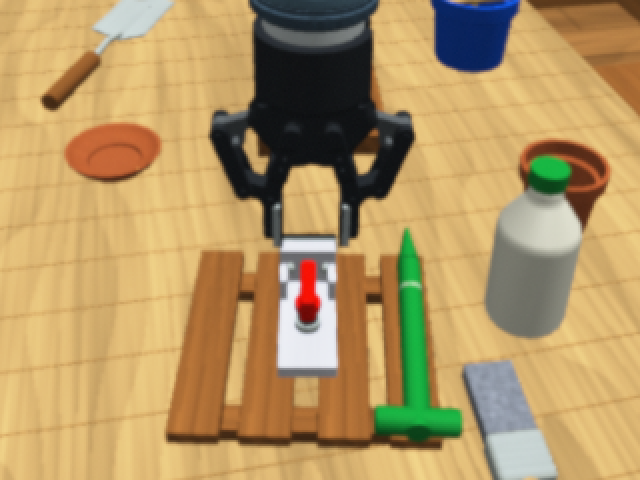

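The jaws are centred over the wing: fingertips at u≈275 and 346, wing at 308. I'll descend and grip.

Run:
```python
from h import *
def st(t):
    s=env.get_state();print(t,round(s["time"],2),s["tcp_pos"].round(4),round(s["opening"],4),s["contact_force"].round(1),s["ft_torque"].round(2));return s
env.move_straight([*CP,.059],rate=.12);st("down")
env.set_gripper(.0,80);st("grip")
env.move_straight([*CP,.064],rate=.05);env.hold(.1);st("l5")
env.move_straight([*CP,.16],rate=.15);env.hold(.1);st("up")
cv2.imwrite("pics/side2.png",env.snapshot("side")[150:390,160:480].repeat(2,0).repeat(2,1));cv2.imwrite("pics/top2.png",env.snapshot("top")[200:320,360:520].repeat(5,0).repeat(5,1))
```

```text
down 6.78 [ 0.4971 -0.3314  0.0596] 0.04 [0.9 0.1 0.8] [-0.    0.02 -0.01]
grip 7.14 [ 0.4973 -0.3316  0.0602] 0.0103 [-1.3  0.9  5.8] [0.06 0.07 0.  ]
l5 7.49 [ 0.4963 -0.3306  0.0634] 0.011 [ 0.8 -0.3 -4. ] [-0.07 -0.   -0.01]
up 8.38 [ 0.4959 -0.3302  0.1583] 0.0102 [-1.4  0.6 -3.4] [-0.08 -0.01 -0.  ]
```

View pics/side2.png

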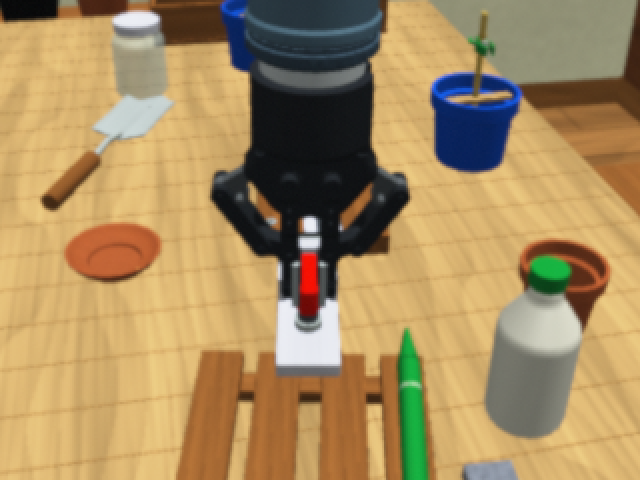

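View pics/top2.png

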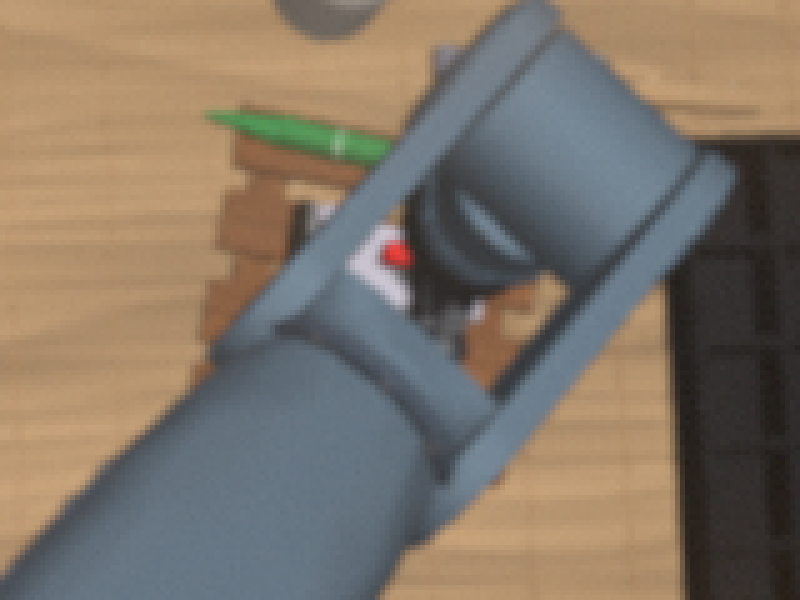

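```bash
cat >> h.py <<'E'
def st(t):
    s=env.get_state();p=s["tcp_pos"];r=p[:2]-BC;f=s["contact_force"]
    print(t,"t%.2f"%s["time"],"b x %.1f y %.1f z %.1f"%(1e3*r@N,1e3*r@D,1e3*p[2]),"op %.1f"%(1e3*s["opening"]),"F n %.1f d %.1f z %.1f"%(f[:2]@N,f[:2]@D,f[2]),s["ft_torque"].round(2),"yaw %.3f"%np.arctan2(s["ee_rot"][1,0],s["ee_rot"][0,0]));return s
def goto(y,z,x=0.,yaw=0.,rate=.1,n=1,h=.1,rot=True):
    """closed-loop: correct static error n times"""
    tgt=np.array([*bpt(y,x),z]);cmd=tgt.copy()
    for i in range(n+1):
        env.move_straight(cmd,down(BY+yaw),rate=rate if i==0 else .03);env.hold(h)
        if i<n: cmd=cmd+(tgt-env.get_state()["tcp_pos"])
    return cmd
E
python3 - <<'E'
from h import *
env.move_straight([*bpt(-.09),.16],down(BY),rate=.25);env.hold(.2);st("above")
goto(-.09,.085,rate=.15,n=2);st("hover")
a=env.snapshot("side");cv2.imwrite("pics/s3full.png",a);cv2.imwrite("pics/side3.png",cv2.resize(a[140:290,220:420],(800,600),interpolation=2));b=env.snapshot("top");cv2.imwrite("pics/t3full.png",b);cv2.imwrite("pics/top3.png",cv2.resize(b[170:290,230:390],(800,600)))
E
```

```text
above t10.42 b x 0.1 y -90.8 z 160.0 op 10.2 F n -0.1 d 0.2 z -3.1 [-0.04 -0.02 -0.03] yaw -0.150
hover t11.87 b x -0.1 y -90.0 z 84.7 op 10.2 F n -0.3 d 0.0 z -3.4 [-0.08  0.02  0.01] yaw -0.149
```

View pics/side3.png

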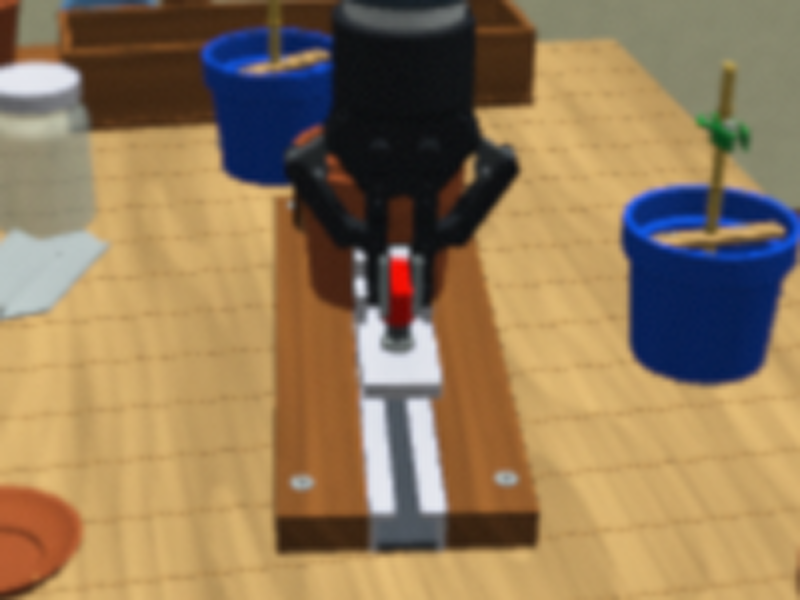

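View pics/top3.png

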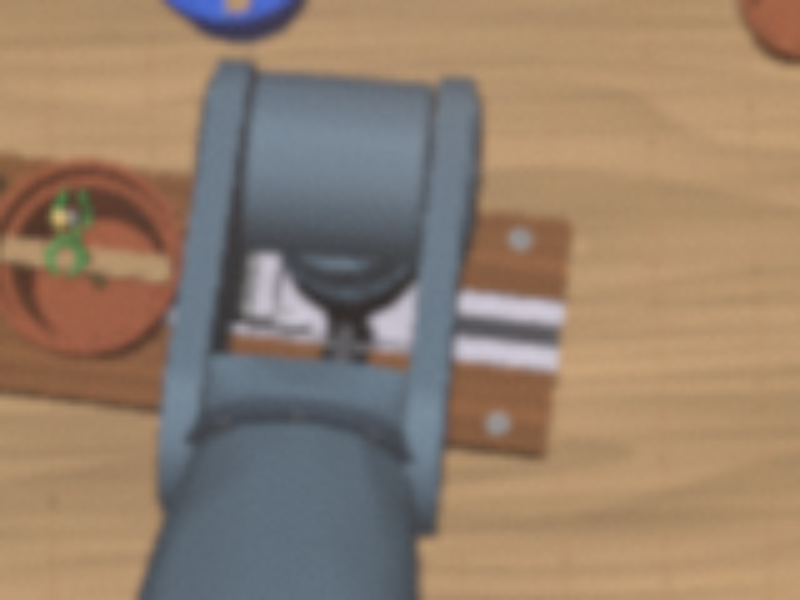

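Run:
```python
from h import *
a=cv2.imread("pics/s3full.png")
print(a[228:242,300:340].min(2))
for zf in(.050,.0525):
  for L in([-.022,-.042,.012],[.022,-.042,.012],[-.022,-.042,0],[.022,-.042,0],[0,-.023,.058],[0,-.023,.047]):
    w=np.array([*bpt(-.09),zf])+Rz(BY)@np.array(L);print(L,proj("side",w)[0].round(1))
```

```text
[[ 45  46  45  45  44  45  45  48  69 143 205 224 226 225 222 214 203 185
  170 165 166 177 200 215 221 223 223 223 212 144  67  46  44  47  47  45
   45  46  46  44]
 [ 45  46  45  45  45  45  45  47  67 139 204 223 226 224 224 222 219 215
  211 209 209 212 217 221 223 223 224 224 215 156  78  47  44  46  46  46
   44  47  46  45]
 [ 46  46  46  44  45  45  45  48  65 133 196 220 225 225 224 223 222 221
  220 220 219 219 220 221 221 223 224 224 217 170  88  48  44  45  47  48
   46  45  46  46]
 [ 45  46  46  44  44  44  45  47  66 123 183 216 225 225 224 223 222 221
  221 221 220 220 220 221 222 224 224 224 220 192 108  52  43  45  47  47
   45  45  46  45]
 [ 46  46  45  45  44  45  46  49  73 127 174 212 225 225 224 223 222 221
  221 221 221 220 221 222 222 224 225 225 223 207 126  54  43  44  46  47
   46  45  45  46]
 [ 45  46  45  44  45  44  46  49  73 122 166 211 225 226 224 224 221 222
  222 222 221 221 220 221 223 224 225 225 224 213 134  56  45  45  47  47
   47  46  46  46]
 [ 46  46  46  45  45  45  46  48  66 106 158 209 223 224 223 222 221 220
  220 221 219 219 217 21
[... 954 characters left out ...]
208 207 202 179 118  84
   81  81  88 132 191 208 208 206 198 152  83  56  51  47  46  44  44  46
   49  48  46  46]
 [ 46  46  48  46  46  44  45  44  49  94 175 213 223 222 220 201 130  82
   77  77  82 132 204 223 223 221 213 168  87  48  45  45  44  43  43  45
   47  48  46  45]]
[-0.022, -0.042, 0.012] [309.9 235.5]
[0.022, -0.042, 0.012] [329.9 235.2]
[-0.022, -0.042, 0] [309.8 240.3]
[0.022, -0.042, 0] [329.7 239.9]
[0, -0.023, 0.058] [319.7 212.7]
[0, -0.023, 0.047] [319.6 217.2]
[-0.022, -0.042, 0.012] [309.9 234.5]
[0.022, -0.042, 0.012] [329.9 234.2]
[-0.022, -0.042, 0] [309.9 239.3]
[0.022, -0.042, 0] [329.7 238.9]
[0, -0.023, 0.058] [319.7 211.7]
[0, -0.023, 0.047] [319.6 216.2]
```

Run:
```python
from h import *
c=goto(-.09,.071,rate=.08,n=1);st("pre")
for z in np.arange(.069,.0545,-.001):
    env.move_straight([c[0],c[1],c[2]-.071+z],rate=.04);env.hold(.05);s=st("%.0f"%(z*1e3))
    if s["contact_force"][2]>6: break
```

```text
pre t12.73 b x 0.3 y -90.0 z 71.5 op 10.2 F n -0.7 d 0.7 z -4.4 [-0.09  0.05  0.04] yaw -0.149
69 t13.03 b x 0.1 y -90.0 z 69.2 op 10.7 F n -0.2 d 0.3 z -4.6 [-0.12  0.01 -0.01] yaw -0.149
68 t13.33 b x 0.1 y -90.0 z 68.3 op 10.1 F n -0.3 d 0.4 z -3.5 [-0.09 -0.02  0.02] yaw -0.149
67 t13.63 b x 0.1 y -90.0 z 67.3 op 10.4 F n -1.5 d 0.5 z -3.3 [-0.06 -0.02 -0.04] yaw -0.149
66 t13.93 b x 0.1 y -90.0 z 66.3 op 10.4 F n 0.2 d -0.6 z -3.1 [-0.05 -0.01 -0.03] yaw -0.149
65 t14.23 b x 0.1 y -90.0 z 65.3 op 10.4 F n -0.5 d -0.2 z -3.7 [-0.09  0.05  0.02] yaw -0.149
64 t14.53 b x 0.1 y -90.0 z 64.2 op 10.2 F n -0.6 d 0.7 z -3.7 [-0.04  0.03 -0.  ] yaw -0.149
63 t14.83 b x 0.1 y -90.0 z 63.2 op 10.5 F n 0.1 d 0.5 z -3.5 [-0.07  0.1  -0.01] yaw -0.149
62 t15.13 b x 0.1 y -90.0 z 62.2 op 10.6 F n -0.7 d -0.8 z -2.8 [-0.02  0.16  0.03] yaw -0.149
61 t15.43 b x 0.1 y -90.0 z 61.2 op 10.6 F n -0.1 d -0.6 z -3.9 [-0.04  0.16  0.01] yaw -0.149
60 t15.73 b x 0.1 y -90.0 z 60.3 op 10.1 F n -1.5 d -0.8 z -2.4 [-0.05  0.28 -0.01] yaw -0.149
59 t16.03 b x 0.1 y -90.0 z 60.3 op 10.1 F n -5.7 d 0.1 z 5.7 [ 0.    0.88 -0.04] yaw -0.149
58 t16.33 b x 0.2 y -90.0 z 59.6 op 10.6 F n -5.6 d -1.0 z 7.0 [-0.01  1.1  -0.04] yaw -0.149
```

Run:
```python
from h import *
p=env.get_state()["tcp_pos"]
for x in(-.0003,-.0008):
    env.move_straight([*bpt(-.09,x),.0598],rate=.03);env.hold(.1);st(x)
a=env.snapshot("side");cv2.imwrite("pics/side4.png",cv2.resize(a[140:290,220:420],(800,600),interpolation=2))
```

```text
-0.0003 t16.68 b x 0.1 y -90.0 z 60.3 op 10.2 F n -2.7 d -0.1 z 3.2 [-0.01  0.47  0.04] yaw -0.149
-0.0008 t17.03 b x -0.1 y -90.0 z 60.2 op 10.2 F n 0.1 d 0.4 z 3.6 [-0.09 -0.15  0.04] yaw -0.149
```

View pics/side4.png

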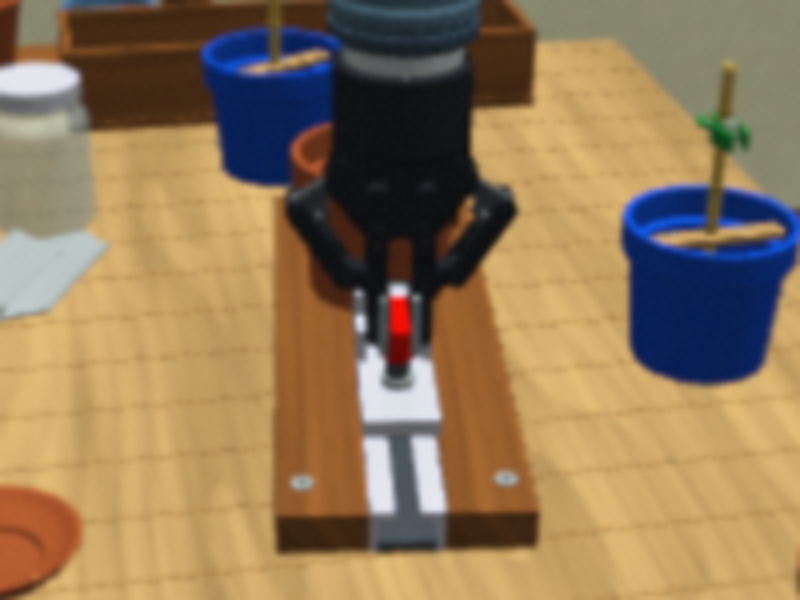

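Run:
```python
from h import *
y=-.09
for y in (-.08,-.07):
    env.move_straight([*bpt(y,-.0008),.0598],rate=.04);env.hold(.05);s=st("%.1f"%(y*1e3))
while y<-.005:
    y+=.002 if y<-.036 else .001
    env.move_straight([*bpt(y,-.0008),.0598],rate=.03);s=st("%.1f"%(y*1e3))
    if s["contact_force"][:2]@D<-8.5: break
env.hold(.15);st("end")
```

```text
-80.0 t17.53 b x -0.3 y -79.5 z 60.2 op 11.1 F n 0.3 d -0.4 z 5.1 [-0.25 -0.2  -0.06] yaw -0.149
-70.0 t17.98 b x -0.4 y -69.6 z 60.2 op 10.3 F n -0.3 d -1.3 z 5.3 [-0.25 -0.1  -0.07] yaw -0.149
-68.0 t18.23 b x -0.4 y -68.0 z 60.2 op 10.3 F n 0.4 d -3.3 z 5.3 [-0.52 -0.04 -0.1 ] yaw -0.149
-66.0 t18.48 b x -0.4 y -66.1 z 60.2 op 10.4 F n 0.4 d -3.9 z 6.1 [-0.52 -0.08 -0.02] yaw -0.149
-64.0 t18.73 b x -0.4 y -64.2 z 60.2 op 10.6 F n 0.8 d -3.6 z 6.2 [-0.62 -0.07 -0.  ] yaw -0.149
-62.0 t18.98 b x -0.4 y -62.2 z 60.2 op 10.5 F n 0.5 d -3.2 z 5.7 [-0.64 -0.09 -0.05] yaw -0.149
-60.0 t19.23 b x -0.4 y -60.2 z 60.2 op 10.6 F n 0.9 d -3.4 z 5.8 [-0.64 -0.03 -0.02] yaw -0.149
-58.0 t19.48 b x -0.4 y -58.2 z 60.2 op 10.3 F n -0.6 d -3.1 z 5.8 [-0.61 -0.02 -0.04] yaw -0.149
-56.0 t19.73 b x -0.4 y -56.2 z 60.2 op 10.7 F n -0.1 d -3.5 z 5.1 [-0.6  -0.02 -0.04] yaw -0.149
-54.0 t19.98 b x -0.4 y -54.5 z 60.2 op 10.4 F n -0.6 d -4.7 z 5.7 [-0.89 -0.02 -0.07] yaw -0.149
-52.0 t20.23 b x -0.3 y -52.7 z 60.2 op 10.5 F n -0.4 d -5.6 z 5.9 [-0.91  0.02 -0.08] yaw -0.149
-50.0 t20.48 b x -0.3 y -50.
[... 1703 characters left out ...]
  -0.04] yaw -0.149
-25.0 t24.98 b x -0.3 y -26.0 z 60.2 op 10.3 F n -0.5 d -7.2 z 5.9 [-1.11  0.01 -0.01] yaw -0.149
-24.0 t25.23 b x -0.3 y -25.0 z 60.2 op 10.5 F n 0.5 d -6.4 z 6.4 [-1.09  0.01 -0.  ] yaw -0.149
-23.0 t25.48 b x -0.3 y -24.0 z 60.2 op 10.7 F n -0.6 d -6.2 z 6.0 [-1.07  0.03 -0.05] yaw -0.149
-22.0 t25.73 b x -0.3 y -23.0 z 60.2 op 10.0 F n 0.7 d -6.8 z 5.4 [-1.13  0.01 -0.04] yaw -0.149
-21.0 t25.98 b x -0.3 y -22.3 z 60.2 op 10.5 F n -0.2 d -7.7 z 7.1 [-1.3   0.08 -0.06] yaw -0.149
-20.0 t26.23 b x -0.3 y -21.6 z 60.2 op 10.6 F n -0.2 d -8.6 z 5.6 [-1.55  0.12 -0.02] yaw -0.149
end t26.38 b x -0.3 y -21.6 z 60.2 op 10.2 F n 0.1 d -9.1 z 5.6 [-1.5   0.07  0.01] yaw -0.149
```

Run:
```python
from h import *
y=-.020
while y<-.012:
    y+=.0006
    env.move_straight([*bpt(y,-.0008),.0598],rate=.03);env.hold(.05);s=st("%.1f"%(y*1e3))
    if s["contact_force"][:2]@D<-13: break
env.hold(.3);st("end %.4f"%y)
a=env.snapshot("side");cv2.imwrite("pics/side5.png",cv2.resize(a[110:260,220:420],(800,600),interpolation=2));b=env.snapshot("top");cv2.imwrite("pics/top5.png",cv2.resize(b[170:290,190:350],(800,600)))
```

```text
-19.4 t26.68 b x -0.3 y -21.4 z 60.2 op 10.5 F n -0.5 d -10.6 z 5.6 [-1.71  0.09 -0.04] yaw -0.149
-18.8 t26.98 b x -0.2 y -21.1 z 60.2 op 10.5 F n 0.4 d -12.3 z 7.2 [-1.88  0.17 -0.05] yaw -0.149
-18.2 t27.28 b x -0.1 y -20.8 z 60.2 op 10.7 F n 0.1 d -12.9 z 6.9 [-2.07  0.22 -0.06] yaw -0.149
-17.6 t27.58 b x -0.1 y -20.4 z 60.2 op 10.3 F n -0.7 d -12.9 z 6.8 [-2.19  0.19  0.03] yaw -0.149
-17.0 t27.88 b x -0.1 y -20.1 z 60.2 op 10.4 F n -0.2 d -16.2 z 8.3 [-2.37  0.27 -0.01] yaw -0.149
end -0.0170 t28.18 b x -0.1 y -20.1 z 60.2 op 9.9 F n 0.6 d -14.9 z 7.4 [-2.45  0.19 -0.02] yaw -0.149
```

View pics/side5.png

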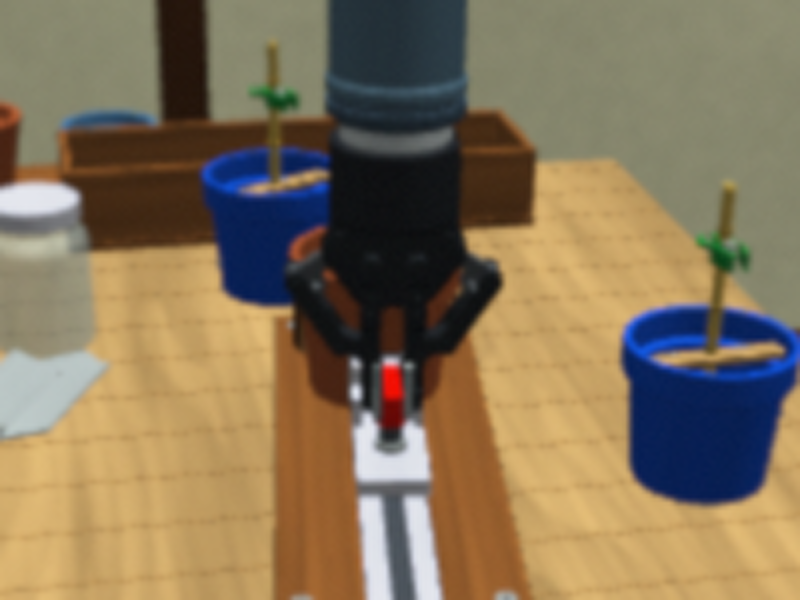

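View pics/top5.png

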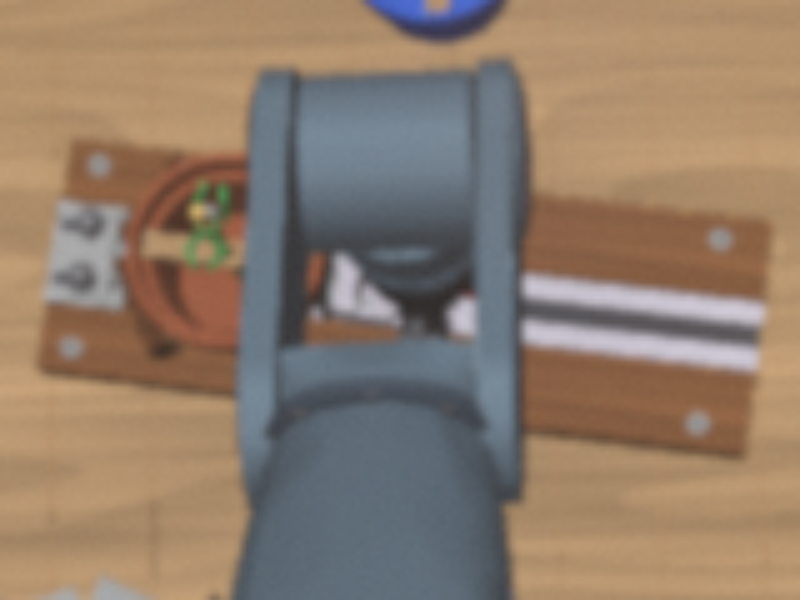

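Run:
```python
from h import *
z=.0598
while z>.050:
    z-=.0012
    env.move_straight([*bpt(-.017,-.0008),z],rate=.03);env.hold(.03);s=st("%.1f"%(z*1e3))
    if s["contact_force"][2]>26 or s["tcp_pos"][2]<.0541: break
env.hold(.2);st("end %.4f"%z)
```

```text
58.6 t28.57 b x -0.1 y -20.1 z 59.2 op 10.4 F n -1.4 d -15.1 z 8.1 [-2.42  0.34 -0.06] yaw -0.149
57.4 t28.85 b x -0.1 y -20.1 z 58.2 op 10.5 F n -1.3 d -16.2 z 10.9 [-2.43  0.45 -0.  ] yaw -0.149
56.2 t29.13 b x -0.0 y -20.1 z 57.2 op 10.9 F n -2.4 d -14.5 z 13.2 [-2.48  0.56 -0.05] yaw -0.149
55.0 t29.42 b x -0.0 y -20.1 z 56.3 op 10.3 F n -3.0 d -16.2 z 13.0 [-2.48  0.71 -0.08] yaw -0.149
53.8 t29.70 b x -0.0 y -20.1 z 55.3 op 10.3 F n -4.2 d -17.1 z 15.1 [-2.46  0.83 -0.06] yaw -0.149
52.6 t29.98 b x -0.0 y -20.1 z 54.3 op 10.4 F n -4.4 d -17.1 z 16.8 [-2.46  1.01 -0.08] yaw -0.149
51.4 t30.27 b x 0.0 y -20.1 z 53.3 op 10.3 F n -4.5 d -17.3 z 18.7 [-2.52  1.1  -0.07] yaw -0.149
end 0.0514 t30.47 b x -0.0 y -20.1 z 53.3 op 10.6 F n -5.1 d -16.6 z 18.3 [-2.46  1.17 -0.08] yaw -0.149
```

Run:
```python
from h import *
x,y=-.0012,-.017
for a in np.arange(.2,1.61,.2):
    env.move_straight([*bpt(y,x),.0514],down(BY-a),rate=.05);s=st("%.2f"%a)
    f=s["contact_force"];fd=f[:2]@D;fn=f[:2]@N
    y+=np.clip((fd+16)*.00008,-.0006,.0006);x+=np.clip(fn*.00008,-.0005,.0005)
    if abs(fd)>24 or abs(fn)>20: print("stop");break
env.hold(.2);st("end %.4f %.4f"%(x,y))
```

```text
0.20 t30.82 b x -0.3 y -20.1 z 53.4 op 10.6 F n -3.4 d -16.1 z 19.0 [-2.54  1.15 -0.03] yaw -0.349
0.40 t31.17 b x -0.5 y -20.1 z 53.4 op 10.5 F n -4.0 d -15.9 z 17.9 [-2.51  1.12 -0.06] yaw -0.549
0.60 t31.52 b x -0.8 y -20.0 z 53.4 op 10.2 F n -4.6 d -15.7 z 17.6 [-2.42  1.02 -0.05] yaw -0.749
0.80 t31.87 b x -1.0 y -19.8 z 53.5 op 10.0 F n -3.7 d -15.3 z 17.5 [-2.34  0.97  0.  ] yaw -0.949
1.00 t32.22 b x -1.1 y -19.6 z 53.6 op 10.4 F n -2.0 d -14.7 z 18.2 [-2.31  0.95 -0.06] yaw -1.149
1.20 t32.57 b x -1.2 y -19.4 z 53.6 op 10.5 F n -3.7 d -14.7 z 18.0 [-2.26  0.91 -0.1 ] yaw -1.349
1.40 t32.92 b x -1.3 y -19.2 z 53.7 op 10.8 F n -3.4 d -14.2 z 18.1 [-2.27  0.85  0.  ] yaw -1.549
1.60 t33.27 b x -1.7 y -18.8 z 53.7 op 10.4 F n -3.0 d -12.6 z 17.8 [-2.08  0.87  0.13] yaw -1.749
end -0.0034 -0.0163 t33.47 b x -1.7 y -18.8 z 53.7 op 10.4 F n -3.3 d -13.5 z 18.4 [-2.1   0.89  0.12] yaw -1.748
```

Run:
```python
from h import *
z=.0514
while z<.058:
    z+=.0008
    env.move_straight([*bpt(-.0163,-.0034),z],rate=.02);s=st("%.1f"%(z*1e3))
    if s["contact_force"][2]<1.: break
env.hold(.2);st("end")
```

```text
52.2 t33.72 b x -1.7 y -18.8 z 54.4 op 10.1 F n -1.8 d -13.8 z 16.4 [-2.23  0.79  0.18] yaw -1.748
53.0 t33.97 b x -1.8 y -18.8 z 54.7 op 10.8 F n 0.3 d -13.8 z 12.4 [-2.22  0.52  0.21] yaw -1.748
53.8 t34.22 b x -1.8 y -18.8 z 55.0 op 10.2 F n 1.8 d -12.1 z 8.8 [-2.14  0.16  0.25] yaw -1.749
54.6 t34.47 b x -1.8 y -18.8 z 55.2 op 10.6 F n 3.5 d -12.6 z 4.9 [-2.05 -0.19  0.24] yaw -1.749
55.4 t34.72 b x -1.9 y -18.8 z 55.3 op 10.1 F n 6.5 d -13.1 z 1.1 [-2.06 -0.54  0.2 ] yaw -1.749
56.2 t34.97 b x -1.9 y -18.8 z 55.5 op 10.3 F n 8.3 d -11.9 z -3.8 [-1.99 -0.94  0.19] yaw -1.749
end t35.17 b x -1.9 y -18.9 z 55.5 op 10.5 F n 7.5 d -11.2 z -4.5 [-2.07 -0.9   0.18] yaw -1.749
```

Run:
```python
from h import *
env.move_straight([*bpt(-.0163,-.0024),.0554],rate=.02);env.hold(.1);st("a")
env.move_straight([*bpt(-.0173,-.0018),.0554],rate=.02);env.hold(.1);st("b")
env.move_straight([*bpt(-.0181,-.0018),.0554],rate=.02);env.hold(.1);st("c")
a=env.snapshot("side");cv2.imwrite("pics/side6.png",cv2.resize(a[110:260,220:420],(800,600),interpolation=2))
```

```text
a t35.52 b x -1.8 y -18.8 z 55.2 op 10.5 F n 2.6 d -11.3 z 3.3 [-2.01 -0.03  0.24] yaw -1.749
b t35.87 b x -1.8 y -18.9 z 55.2 op 10.9 F n 0.1 d -9.3 z 4.2 [-1.47  0.21  0.21] yaw -1.748
c t36.22 b x -1.8 y -18.9 z 55.2 op 10.4 F n 1.1 d -6.2 z 3.9 [-1.18  0.11  0.18] yaw -1.748
```

View pics/side6.png

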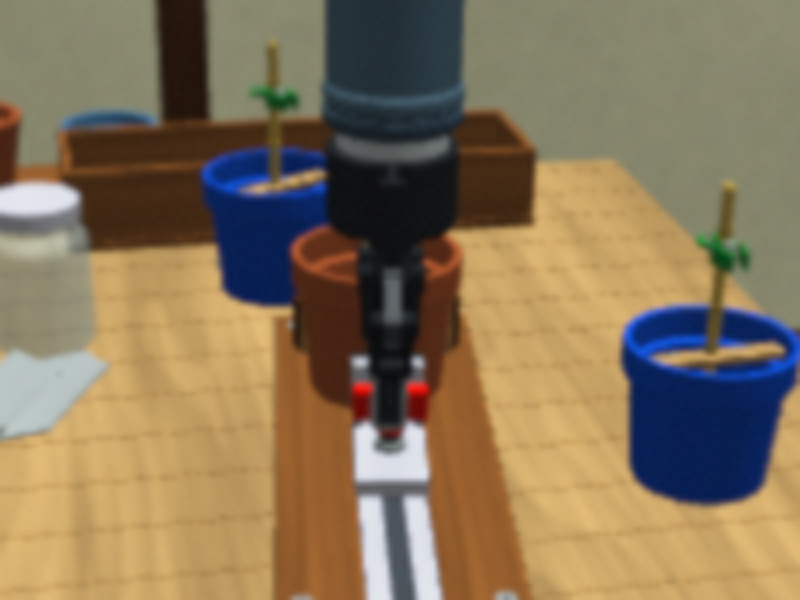

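Run:
```python
from h import *
env.move_straight([*bpt(-.0192,-.0018),.0555],rate=.02);env.hold(.1);st("d")
env.set_gripper(.024,20);st("open")
p=env.get_state()["tcp_pos"]
env.move_straight([p[0],p[1],.075],rate=.05);st("up1")
env.move_straight([p[0],p[1],.12],rate=.1);st("up2")
q=bpt(-.08,-.0018);env.move_straight([*q,.30],rate=.25);st("up3")
env.move_pose([.35,-.2,.35],down(BY-1.57));env.hold(.3);st("away")
a=env.snapshot("side");cv2.imwrite("pics/s7full.png",a);cv2.imwrite("pics/side7.png",cv2.resize(a[110:260,220:420],(800,600),interpolation=2));b=env.snapshot("top");cv2.imwrite("pics/t7full.png",b);cv2.imwrite("pics/top7.png",cv2.resize(b[170:290,190:350],(800,600)))
```

```text
d t36.62 b x -1.9 y -19.1 z 55.3 op 10.6 F n 1.7 d -2.4 z 1.3 [-0.46 -0.24  0.21] yaw -1.749
open t36.90 b x -2.4 y -18.9 z 55.1 op 24.1 F n 0.7 d -0.1 z 0.5 [-0.02  0.02 -0.01] yaw -1.749
up1 t37.44 b x -2.2 y -18.8 z 75.5 op 24.2 F n -0.7 d -1.0 z 0.0 [-0.04  0.04 -0.  ] yaw -1.749
up2 t38.04 b x -2.6 y -18.9 z 119.9 op 24.2 F n 0.4 d -0.2 z -1.4 [0.   0.03 0.01] yaw -1.749
up3 t38.95 b x -2.7 y -79.8 z 297.9 op 23.8 F n -0.2 d 0.5 z -0.8 [-0.01  0.02  0.01] yaw -1.749
away t40.59 b x -195.9 y -375.4 z 349.8 op 23.6 F n 0.2 d 0.3 z -0.4 [-0.03 -0.02 -0.01] yaw -1.718
```

View pics/side7.png

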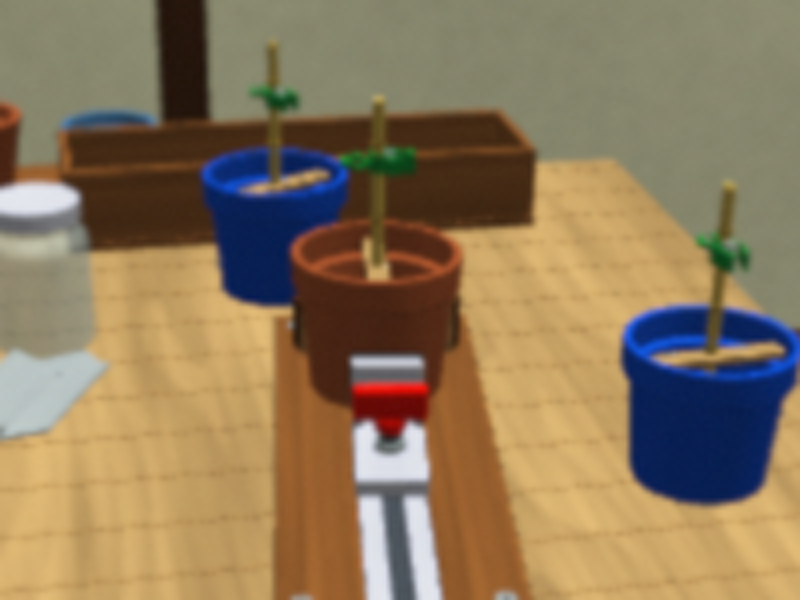

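View pics/top7.png

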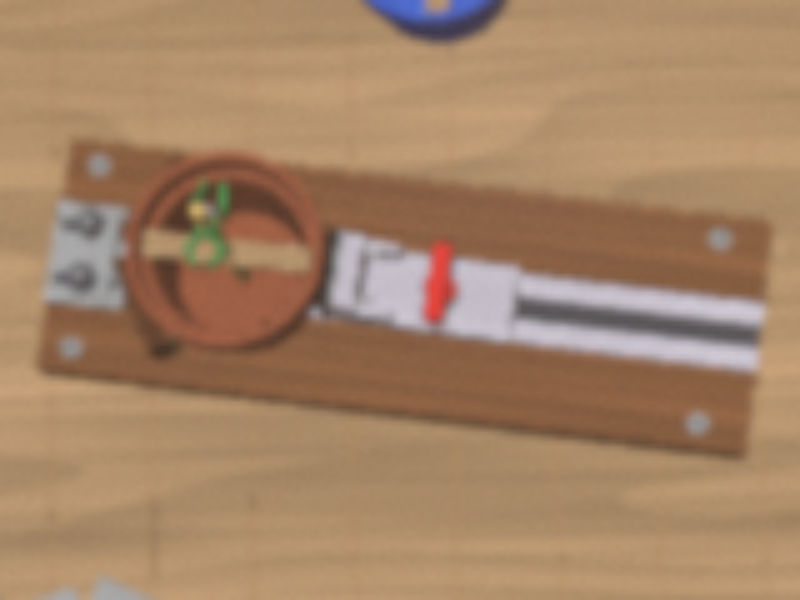

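The pot is upright in the V, the wing is crosswise at (440,282) in the top crop, and the clamp foot edge hasn't moved since before release (side crop row ~490). I'll hand it in.

Run:
```python
from h import *
a=cv2.imread("pics/side6.png").astype(int);b=cv2.imread("pics/side7.png").astype(int)
print("foot region diff",abs(a-b)[460:520,340:440].max(), "lower scene top diff", (abs(cv2.imread("pics/top0.png").astype(int)-cv2.imread("pics/t7full.png"))[140:240,370:500].max(2)>60).sum())
env.job_done();print(env.get_state()["time"])
```

```text
foot region diff 19 lower scene top diff 0
the job is handed in; nothing more can be done
the job is handed in; nothing more can be done
```

The pot is clamped and the job is handed in; the last clock reading before that was about 40.7 s, against the 64 s limit. No verdict is reported back.

**What I did:**
- I gripped the clamp by its wing and lifted it off the rack. I lowered it so key and bolt dropped into the slot, seating at the same height as on the rack.
- I slid it forward until the pot met the V-stop, then pushed to about 15 N at the wrist. About 3 N of that is clamp friction, so the pad presses with roughly 11–12 N.
- I pressed the wing down nearly its full travel (about 6.9 mm by tool height), turned it 1.6 rad clockwise and let it spring back. I eased off the push before opening the fingers.

**Last checks:**
- **Pot and wing:** the pictures show the pot upright in the V and the wing crosswise.
- **Clamp:** the clamp's foot looks the same in the side picture before and after release.
- **Other things:** before-and-after top pictures show no change around the spare pot, sprayer, dibber and brush head. I did not compare the jar, trowel or saucer the same way.
- **Robot:** it is clear of everything and reads close to zero force.

**Less certain:**
- **Bolt height:** tool height put the bolt at about 4.9 mm before release, against the nominal 4 mm. That is inside the 3–5.5 mm limit, but the grip may have slipped a little and I could not measure it afterwards.
- **Final nip force:** I inferred it from the push before release and could not measure it after letting go.

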